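# Load the heating station with its glassware

## Task

Get the hotplate ready for the next run: set each of the three round-bottom flasks upright and fully home in the heating block whose bowl fits it, and lower the reaction tube through the cooling collar all the way into the well of the tube block beneath. Lower the glass in gently, and don't knock over or push about the beaker and the bottle that stand among it.

Things in the scene. Friction and masses are not known exactly. Their poses are not given: they have to be found in the camera images.
- flask_small_mid (a point): small round-bottom flask, amber glass, 50 g: ball bulb 51 mm across, straight neck 26 mm across, 96 mm tall. Point: on its axis half-way up, 48 mm above its lowest point, 22.5 mm above the bulb's centre; z up the neck. Bare neck from 0 to 48 mm above the point; grip it 24 mm above. Starts upright on a cork ring 64 mm across, 21 mm high, bulb 14 mm above the bench.
- flask_medium_mid (a point): medium round-bottom flask, amber glass, 75 g: ball bulb 64 mm across, straight neck 26 mm across, 112 mm tall. Point: on its axis half-way up, 56 mm above its lowest point, 24 mm above the bulb's centre; z up the neck. Bare neck from 5 to 56 mm above the point; grip it 31 mm above. Starts upright on a cork ring 73 mm across, 23 mm high, bulb 14 mm above the bench.
- flask_large_mid (a point): large round-bottom flask, amber glass, 135 g: ball bulb 85 mm across, straight neck 26 mm across, 140 mm tall. Point: on its axis half-way up, 70 mm above its lowest point, 27.5 mm above the bulb's centre; z up the neck. Bare neck from 13 to 70 mm above the point; grip it 42 mm above. Starts upright on a cork ring 88 mm across, 26 mm high, bulb 14 mm above the bench.
- block_small: heating block of the small flask: fixed round aluminium block 69 mm across, 30 mm high, on the hotplate, with one bowl 57 mm across at the mouth, narrowing to fit a 51 mm bulb and centre it. Origin: centre of its underside (45 mm above the bench), z up. With its flask fully home, the flask's point is 58.5 mm above this origin.
- block_medium: heating block of the medium flask: fixed round aluminium block 84 mm across, 34 mm high, on the hotplate, with one bowl 72 mm across at the mouth, narrowing to fit a 64 mm bulb and centre it. Origin: centre of its underside (45 mm above the bench), z up. With its flask fully home, the flask's point is 66.5 mm above this origin.
- block_large: heating block of the large flask: fixed round aluminium block 107 mm across, 42 mm high, on the hotplate, with one bowl 95 mm across at the mouth, narrowing to fit a 85 mm bulb and centre it. Origin: centre of its underside (45 mm above the bench), z up. With its flask fully home, the flask's point is 80.5 mm above this origin.
- tube_mid (a point): reaction tube, straight amber glass, 24 mm across, 150 mm tall, 60 g, flat foot, black stopper sunk in its mouth. Point: on its axis half-way up, 75 mm above its foot; z up the tube. Grip it 40 mm above the point. Starts upright in a wooden stand 70 x 70 x 35 mm, foot 7 mm above the bench; lift it 40 mm to clear the stand.
- tube_block: fixed aluminium tube block on the hotplate, 72 mm across, 45 mm high, with a well; above it on three posts a cooling collar of the same width, 78 to 94 mm above the origin. Collar bore and well are coaxial, 28 mm across, flared to 38 mm at their mouths; well floor 8 mm above the origin. Origin: centre of underside, on the bores' axis, z up. Tube fully home: its point is 83 mm above this origin.
- beaker: bystander: an open clear-glass beaker, 66 mm across and 85 mm tall. Origin: centre of its underside, z up.
- bottle: bystander: a closed amber reagent bottle with a paper label and black cap, 60 mm across and 115 mm tall. Origin: centre of its underside, z up.

How it is judged (in metres and radians):
At the end, for the whole second after the job is handed in: Each flask in its own block: listed point within 10 mm of the axis, at most 5 mm below or 4 mm above its fully-home height, leaning under 0.2 rad. The tube in the tube block: within 6 mm of the axis and 4 mm of its fully-home height, leaning under 0.1 rad. All released and at rest (horizontal distance between flask_small_mid and block_small below 0.01 m and z of flask_small_mid in the frame of block_small between 0.0535 and 0.0625 m and angle between each of flask_small_mid, flask_medium_mid, flask_large_mid's own z axis and vertical below 0.2 rad and linear speed of each of flask_small, flask_medium, flask_large, tube below 0.01 m/s and horizontal distance between flask_medium_mid and block_medium below 0.01 m and z of flask_medium_mid in the frame of block_medium between 0.0615 and 0.0705 m and horizontal distance between flask_large_mid and block_large below 0.01 m and z of flask_large_mid in the frame of block_large between 0.0755 and 0.0845 m and horizontal distance between tube_mid and tube_block below 0.006 m and z of tube_mid in the frame of tube_block between 0.079 and 0.087 m and angle between tube_mid's own z axis and vertical below 0.1 rad); the robot touches nothing.
It fails at once if the beaker is knocked over or pushed more than 40 mm (distance of beaker from where it was at the start of the episode above 0.04 m or angle between beaker's own z axis and vertical above 0.4 rad).
It fails at once if the bottle is knocked over or pushed more than 40 mm (distance of bottle from where it was at the start of the episode above 0.04 m or angle between bottle's own z axis and vertical above 0.4 rad).
It fails at once if glassware is rammed into its heating block (over 40 N) (contact force between flask_small and block_small above 40 N or contact force between flask_medium and block_medium above 40 N or contact force between flask_large and block_large above 40 N or contact force between tube and tube_block above 40 N).
It fails at once if a flask or the tube is dropped: it moves faster than 0.5 m/s while the fingers do not hold it ((linear speed of flask_small above 0.5 m/s and contact force between flask_small and the fingers below 0.1 N) or (linear speed of flask_medium above 0.5 m/s and contact force between flask_medium and the fingers below 0.1 N) or (linear speed of flask_large above 0.5 m/s and contact force between flask_large and the fingers below 0.1 N) or (linear speed of tube above 0.5 m/s and contact force between tube and the fingers below 0.1 N)).
It also fails if it takes over 120 s, if anything falls off the work surface, if the arm or the gripper's body presses on something with over 40 N, if the wrist force passes 120 N, or if a joint passes its speed limit or range.

## Robot

A 6-joint arm with a two-finger parallel gripper is mounted at the origin on the work surface. World frame = base frame: x ahead of the robot, y to its left, z up, the work surface at z = 0. Lengths are in m, angles in degrees, forces in N, time in s.
With the tool pointing down it reaches from about 0.35 to 0.8 m from the base axis. Payload 7.3 kg.
Tool frame: the origin (TCP) lies at the very end of the fingers, on their centre line; the grasp point (between the pads) lies 19 mm behind it (arm.hold_point_z is the distance from the TCP to the grasp point, in m); y points along the fingers, x is the direction in which the jaws open and shut, and the axes are right-handed (so a half turn about y gives the same grasp; the last joint's range is limited). The gripper opens to 85 mm and grips with 20 to 120 N. Pads are 22 mm wide; open, the fingers measure 114 mm over their backs; the gripper's body (76 mm by 85 mm) begins 54 mm behind the grasp point. The pads swing forward as they close: fully open they stand 13 mm farther back than shut.
Start: joints at [-79.527, 19.595, 87.324, -0, 73.075, -8.365], TCP at [0.17, -0.497, 0.231] pointing down, gripper open.
Joint ranges: [-145.02, 145.02], [-44.19, 115.74], [2.07, 154.8], [-57.11, 237.11], [16.16, 152.29], [-177.93, 177.93]. Speed limits (degrees/s): [147.25, 147.25, 180, 180, 180, 180].

## Interface

Orientations are given as a 3x3 rotation matrix whose columns are the frame's x, y, z axes.
In Python, from bench import arm, optics gives the robot as it stands.
- The arm moves only by the tool jog_arm, never from a script. Its argument "targets" is text: rows parted by semicolons, each of 5 numbers parted by spaces: the shift along the tool's x, y, z in cm, then the turn about the tool's y in degrees, then the gripper's target within -1 to 1 (shut at 1, half-way at 0, fully open at -1). In form: tx ty tz twist jaw; .... A call has exactly 8 rows; each row shifts and turns the commanded pose from where the row before left it, along the tool's axes as they then stand; what a row does not reach is not made up. A row lasts 1/8 s, in which the tool goes at most 62.5 mm and 10.7 degrees, less where a joint would pass 70% of its speed; a pose out of reach is approached as far as the arm can. A call with a gripper value outside its range is refused whole. The fingers move at their own pace and stop on an object; "squeeze" is the grip in N (left out, the last holds). Time passes only in rows, so rows that do not move let the fingers close, or fill a call up. It gives the time, the measured TCP pose, the force and the opening at its end, in the units of the state.
- arm.observe(): the state, without advancing time (a new reading comes with each control period).
- optics.grab_frame(name): name is "side" or "top"; returns a dict with "image" (400x640x3 uint8, red, green, blue), "range_z" (400x640 float32, m along the optical axis (not along the pixel's ray), 0 where there is no reading), "camera_matrix" (3x3 intrinsics, pixels), "world_to_cam" (4x4, takes a point from world to camera coordinates). Camera axes: x right, y down, z forward; pixel columns grow to the right and rows downward; lengths in m; the calibration is good to about 2 mm. A picture is of the moment at which its call begins.
- arm.close_job(): hands the job in, once; it reports no verdict.
The state is a dict: "time": time; "joint_pos": joint angles; "joint_vel": joint speeds; "joint_torque": joint torques, N m; "eef_pos": TCP position; "ee_rot": TCP orientation; "wrist_force": force on the tool from outside, world axes, zero at the start; "moment": the same for the moment, N m; "width": finger opening in m.
Only numpy, scipy, OpenCV 4.12 (cv2) and the standard library are available. Lean on these libraries where they do the work, as an engineer would, in place of code of your own. Each camera call takes 0.05 s, during which the arm holds its last target.

## Working session

There is one attempt and no reset: what is moved stays moved. The work goes in short steps, Python scripts to look and compute and a tool call to move; the robot and the scene stay as the last step left them, time stands still between calls to the robot, and variables do not carry over. Pictures are saved under pics/ and viewed, and the job is handed in when it is done.

Besides the shell and the picture viewer there is one more tool, called after "Request:" as name(argument=value, ...), one argument or row to a line, values as JSON. jog_arm: Moves the arm, as the interface text tells. Its arguments: {"type":"object","properties":{"targets":{"type":"string"},"squeeze":{"type":"number"}},"required":["targets"]}

```bash
mkdir -p pics; ls
python3 - <<'E'
from bench import arm, optics
import cv2,numpy as np
print(arm.observe()); print(arm.hold_point_z)
for n in ("side","top"):
    f=optics.grab_frame(n); cv2.imwrite(f"pics/{n}0.png",f["image"][:,:,::-1]); np.savez(f"{n}0.npz",**f)
    print(f["camera_matrix"],f["world_to_cam"])
E
```

```text
pics
{'time': 0.0, 'joint_pos': array([-7.95271539e+01,  1.96357864e+01,  8.73782786e+01, -1.61020877e-04,
        7.30731559e+01, -8.36601682e+00]), 'joint_vel': array([-0.00434521, -0.02478417, -0.01462718,  0.03298719,  0.03058177,
        0.01113336]), 'joint_torque': array([-1.57971110e-03, -4.33685338e+01, -2.46015179e+01, -2.58161881e-04,
        7.81375857e-03,  2.75367296e-05]), 'eef_pos': array([ 0.1694659 , -0.49647292,  0.23062545]), 'ee_rot': array([[ 3.22908286e-01, -2.79350080e-04,  9.46430220e-01],
       [-9.46429062e-01,  1.49644366e-03,  3.22908333e-01],
       [-1.50648397e-03, -9.99998841e-01,  2.18829022e-04]]), 'wrist_force': array([-0.3230037 ,  0.84136962,  0.03740929]), 'moment': array([-0.02365174,  0.01593738, -0.0221968 ]), 'width': 0.08548100099219645}
0.0187
[[469.24554341   0.         311.70362556]
 [  0.         469.24554341 201.98088265]
 [  0.           0.           1.        ]] [[-0.7614061  -0.64821177  0.00906926  0.36565464]
 [-0.45705002  0.5268362  -0.71662326  0.29128847]
 [ 0.45974562 -0.54978643 -0.6974015   1.0856019 ]
 [ 0.          0.          0.          1.        ]]
[[372.11469162   0.         323.62924228]
 [  0.         372.11469162 195.0383512 ]
 [  0.           0.           1.        ]] [[-0.0167087  -0.99978375  0.01238022 -0.02044582]
 [-0.9949283   0.01539668 -0.09940129  0.53765317]
 [ 0.09918918 -0.0139783  -0.99497041  0.92198933]
 [ 0.          0.          0.          1.        ]]
```

View pics/side0.png

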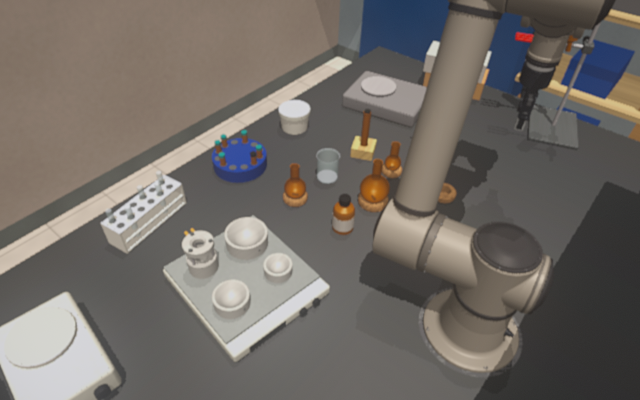

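View pics/top0.png

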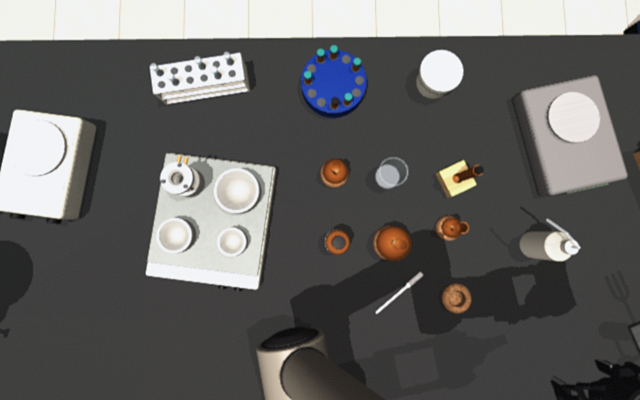

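```bash
cat > h.py <<'E'
import numpy as np,cv2
def load(n): 
    return dict(np.load(n))
def pts(f):
    K=f["camera_matrix"];T=np.linalg.inv(f["world_to_cam"]);z=f["range_z"]
    v,u=np.indices(z.shape)
    c=np.stack([(u-K[0,2])/K[0,0]*z,(v-K[1,2])/K[1,1]*z,z,np.ones_like(z)],-1)
    p=(c@T.T)[...,:3]; p[z==0]=np.nan; return p
def ray(f,u,v,h):
    K=f["camera_matrix"];T=np.linalg.inv(f["world_to_cam"])
    d=T[:3,:3]@np.array([(u-K[0,2])/K[0,0],(v-K[1,2])/K[1,1],1]);o=T[:3,3]
    return o+d*(h-o[2])/d[2]
def proj(f,P):
    c=f["world_to_cam"]@np.append(P,1); c=f["camera_matrix"]@c[:3]; return c[:2]/c[2]
E
python3 - <<'E'
from h import *
t=load("top0.npz");s=load("side0.npz")
i=t["image"][:,:,::-1]
cv2.imwrite("pics/tz1.png",cv2.resize(i[150:310,140:280],None,fx=4,fy=4,interpolation=3)[:600])
cv2.imwrite("pics/tz2.png",cv2.resize(i[145:320,310:500],None,fx=4,fy=4,interpolation=3)[:600])
i=s["image"][:,:,::-1]
cv2.imwrite("pics/sz1.png",cv2.resize(i[205:355,155:335],None,fx=4,fy=4,interpolation=3))
cv2.imwrite("pics/sz2.png",cv2.resize(i[100:250,270:470],None,fx=4,fy=4,interpolation=3))
p=pts(t)
cv2.imwrite("pics/th.png",cv2.resize(np.clip(np.nan_to_num(p[...,2])*1200,0,255).astype(np.uint8)[145:320,140:500],None,fx=2,fy=2))
for u,v in [(335,172),(452,228),(393,243),(337,242),(457,178),(470,172),(479,170)]: print(u,v,p[v,u])
E
```

```text
335 172 [ 0.5813824  -0.05506288  0.11845625]
452 228 [ 0.44786424 -0.33525525  0.07803925]
393 243 [ 0.41591371 -0.18372651  0.12007127]
337 242 [ 0.42016538 -0.05666946  0.11351721]
457 178 [ 0.57113218 -0.3599312   0.06150763]
470 172 [ 0.57247141 -0.3581797   0.14582488]
479 170 [ 0.57400787 -0.37143904  0.16264242]
```

View pics/tz1.png

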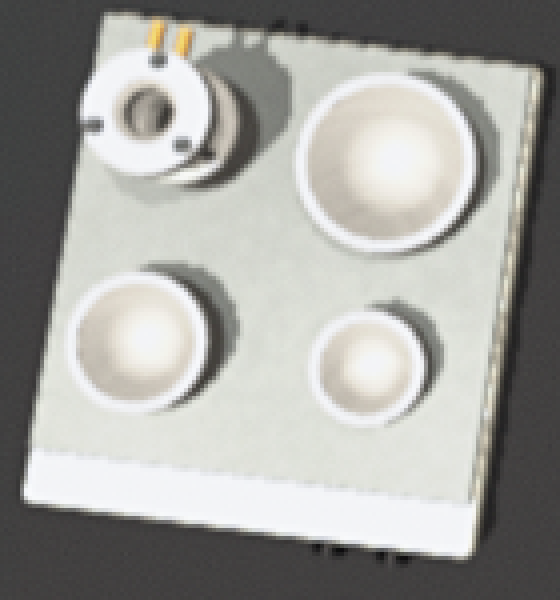

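View pics/tz2.png

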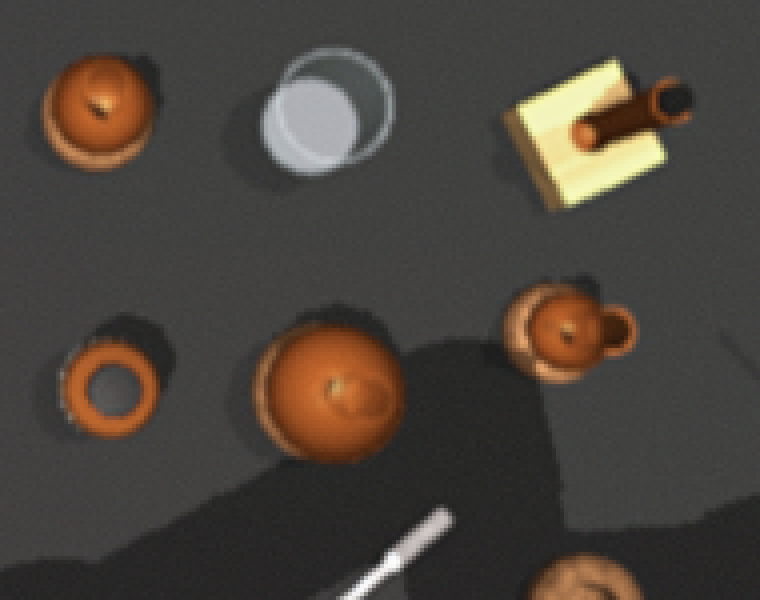

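View pics/sz1.png

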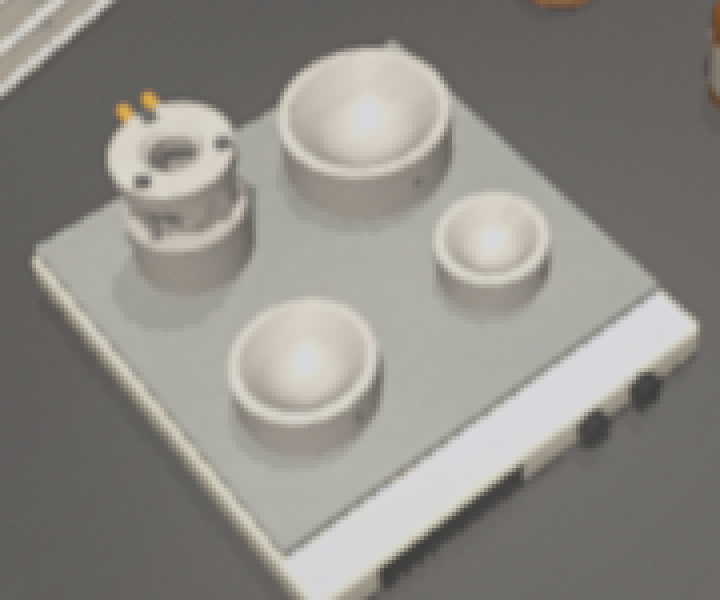

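View pics/sz2.png

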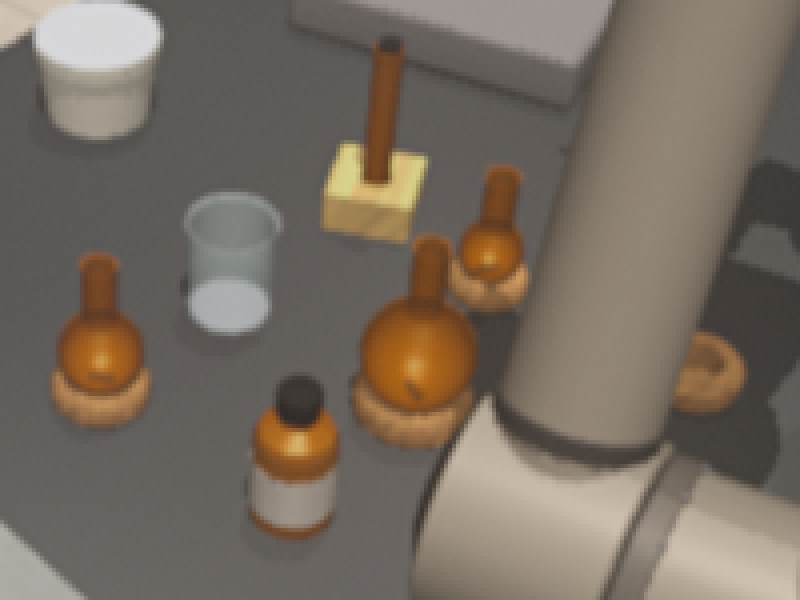

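View pics/th.png

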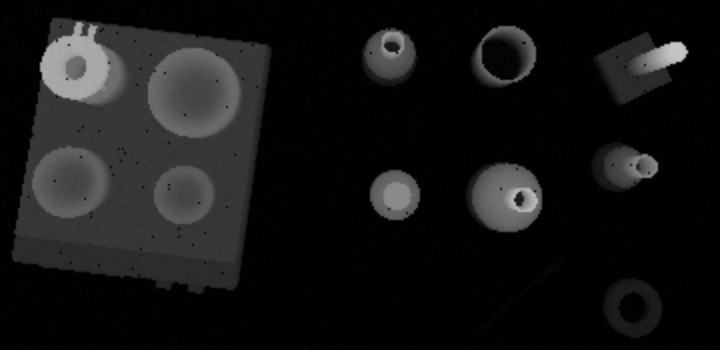

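```bash
cat >> h.py <<'E'
from scipy.optimize import least_squares
def top_ring(p,box,zlo,zhi,R=None):
    u0,v0,u1,v1=box; q=p[v0:v1,u0:u1].reshape(-1,3)
    q=q[np.isfinite(q[:,0])]; q=q[(q[:,2]>zlo)&(q[:,2]<zhi)]
    (x,y),r=cv2.minEnclosingCircle((q[:,:2]*1000).astype(np.float32))
    return np.array([x,y,r,len(q),*(np.median(q,0)*1000)])
E
python3 - <<'E'
from h import *
np.set_printoptions(suppress=True,precision=1)
t=load("top0.npz");p=pts(t);s=load("side0.npz");ps=pts(s)
off=(140,145)
def b(x0,y0,x1,y1): return (140+x0//2,145+y0//2,140+x1//2,145+y1//2)
B=dict(med=(b(370,20,420,70),.118,.134),large=(b(480,170,550,230),.145,.165),small=(b(620,140,670,190),.102,.12),tube=(b(600,30,700,90),.15,.167),
bottle=(b(360,160,430,230),.105,.125),beaker=(b(460,15,550,95),.078,.095),
bS=(b(150,160,220,230),.070,.08),bM=(b(25,140,115,225),.074,.085),bL=(b(140,40,250,150),.082,.093),collar=(b(36,36,120,110),.134,.145))
for k,(bx,a,c) in B.items(): print(k,top_ring(p,bx,a,c))
C=[("bS",0.075),("bM",.079),("bL",.087)]
# side-view
S=dict(med=((285,155,305,200),.118,.134),large=((365,150,392,185),.145,.165),small=((380,135,405,165),.102,.12),tube=((355,100,380,150),.15,.167),bottle=((325,185,360,240),.105,.125),beaker=((310,140,345,190),.078,.095),
bS=((255,245,300,290),.07,.08),bM=((205,270,260,330),.074,.085),bL=((218,210,275,260),.082,.093),collar=((175,225,220,265),.134,.145))
for k,(bx,a,c) in S.items():
    try: print(k,top_ring(ps,bx,a,c))
    except Exception as e: print(k,e)
E
```

```text
med [594.2 -57.3  13.5  43.  596.1 -57.  126.4]
large [ 412.8 -196.4   13.6   53.   412.1 -199.1  153.6]
small [ 447.8 -348.5   13.9   58.   447.3 -351.1  108.9]
tube [ 573.7 -369.6   11.6  102.   573.2 -367.8  161.8]
bottle [418.9 -59.1  15.9 153.  418.1 -58.8 115.1]
beaker [ 586.  -197.1   34.8  152.   592.6 -206.8   83.9]
bS [423.7 194.   34.7 356.  423.9 194.9  74.4]
bM [440.8 328.6  42.3 507.  440.5 331.   79.2]
bL [544.8 181.   54.  644.  544.1 182.8  86.9]
collar [571.3 302.7  37.2 694.  570.  303.1 140. ]
med [592.3 -56.4  16.   44.  595.1 -56.7 124.3]
large [ 414.2 -196.9   15.6   53.   413.  -194.8  151.4]
small [ 446.6 -348.6   17.7   45.   448.1 -345.6  107. ]
tube [ 574.  -369.3   14.1   52.   571.9 -366.3  159.5]
bottle [419.1 -58.   17.1 109.  416.2 -56.1 114.2]
beaker [ 586.2 -195.4   38.4  103.   593.2 -205.8   83.2]
bS [442.6 194.2  53.9 309.  427.9 192.5  73.8]
bM [468.6 330.4  69.9 472.  442.4 329.2  78.5]
bL [545.1 180.1  55.5 447.  546.3 179.8  86.4]
collar [577.4 303.8  45.3 542.  570.3 304.1 139. ]
```

Request:
jog_arm(
  targets="0 0 0 9.4 -1; 0 0 0 9.4 -1; -2.45 0 4.6 0 -1; -2.45 0 4.6 0 -1; -2.45 0 4.6 0 -1; -2.45 0 4.6 0 -1; -2.45 0 4.6 0 -1; -2.45 0 4.6 0 -1",
  squeeze=40,
)

```text
time: 1.1
eef_pos: [0.4467, -0.3486, 0.231]
ee_rot: [[0.001, -0.001, 1.0], [-1.0, 0.0, 0.001], [-0.0, -1.0, -0.001]]
wrist_force: [-0.8, -1.4, 0.2]
width: 0.0853
```

Request:
jog_arm(
  targets="0 3 0.05 0 -1; 0 3 0 0 -1; 0 3 0 0 -1; 0 3 0 0 -1; 0 2.5 0 0 -1; 0 1.8 0 0 -1; 0 0 0 0 1; 0 0 0 0 1",
)

```text
time: 2.1
eef_pos: [0.4462, -0.35, 0.0689]
ee_rot: [[0.001, 0.001, 1.0], [-1.0, -0.001, 0.001], [0.001, -1.0, 0.001]]
wrist_force: [0.5, -1.0, 1.3]
width: 0.0516
```

Request:
jog_arm(
  targets="0 0 0 0 1; 0 0 0 0 1; 0 0 0 0 1; 0 -0.5 0 0 1; 0 -1 0 0 1; 0 -2 0 0 1; 0 -2 0 0 1; 0 -2 0 0 1",
)

```text
time: 3.1
eef_pos: [0.4459, -0.3497, 0.1445]
ee_rot: [[0.001, 0.0, 1.0], [-1.0, -0.0, 0.001], [0.0, -1.0, 0.0]]
wrist_force: [0.3, 0.1, 0.2]
width: 0.0251
```

```bash
cat > shot.py <<'E'
import sys;from bench import arm,optics;from h import *
def shot(tag,names=("side","top")):
    o={}
    for n in names:
        f=optics.grab_frame(n); np.savez(f"{n}{tag}.npz",**f); o[n]=f
    return o
def crop(f,box,fn,k=4):
    u0,v0,u1,v1=box
    cv2.imwrite("pics/"+fn,cv2.resize(f["image"][v0:v1,u0:u1,::-1],None,fx=k,fy=k,interpolation=3))
E
python3 - <<'E'
from shot import *
o=shot("1"); print(arm.observe()["eef_pos"],arm.observe()["width"])
cv2.imwrite("pics/side1.png",o["side"]["image"][:,:,::-1])
cv2.imwrite("pics/top1.png",o["top"]["image"][:,:,::-1])
E
```

```text
[ 0.44694708 -0.35067148  0.14596519] 0.02514489845007592
```

View pics/side1.png

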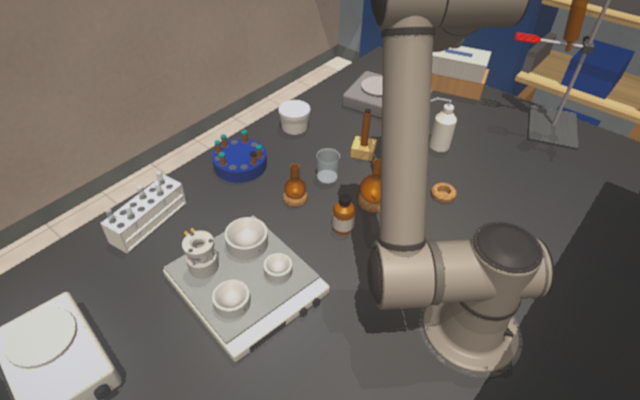

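View pics/top1.png

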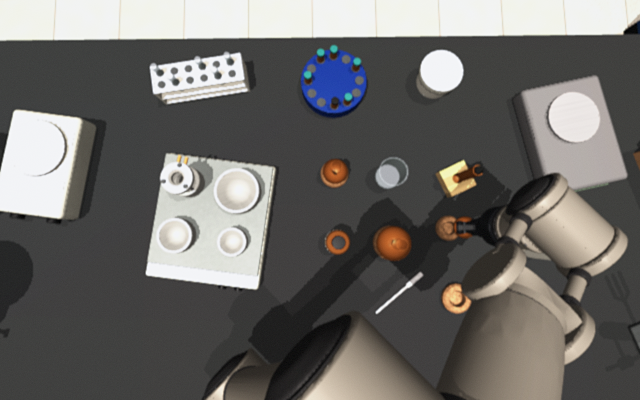

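Request:
jog_arm(
  targets="0 -4 0 0 1; 0 -4 0 0 1; -2.5 -1 -0.1 0 1; -4.5 0 -0.2 0 1; -5.5 0 -0.2 0 1; -5.5 0 -0.3 0 1; -5.5 0 -0.2 0 1; -5.5 0 -0.3 0 1",
)

```text
time: 4.2
eef_pos: [0.4311, -0.0569, 0.232]
ee_rot: [[0.001, -0.002, 1.0], [-1.0, 0.001, 0.001], [-0.001, -1.0, -0.002]]
wrist_force: [1.0, -0.3, -0.4]
width: 0.025
```

Request:
jog_arm(
  targets="-5.5 0 -0.2 0 1; -5.5 0 -0.3 0 1; -5.5 0 -0.2 0 1; -5 0 -0.3 0 1; -3 0 0 0 1; -1 0 0 0 1; 0 0 0 0 1; 0 0 0 0 1",
)

```text
time: 5.2
eef_pos: [0.4224, 0.1944, 0.2329]
ee_rot: [[-0.0, -0.001, 1.0], [-1.0, -0.001, -0.0], [0.001, -1.0, -0.001]]
wrist_force: [-0.5, -0.8, 0.1]
width: 0.0249
```

Run:
```python
from shot import *
o=shot("2"); print(arm.observe()["eef_pos"],arm.observe()["width"])
cv2.imwrite("pics/side2.png",o["side"]["image"][:,:,::-1])
cv2.imwrite("pics/top2.png",o["top"]["image"][:,:,::-1])
```

```text
[0.42260522 0.19432949 0.23315759] 0.025178443404721473
```

View pics/side2.png

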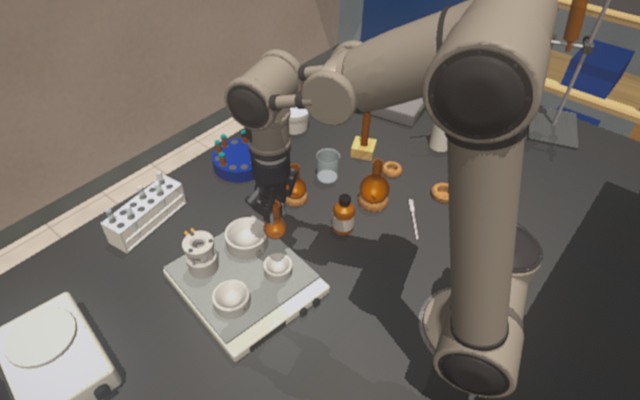

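View pics/top2.png

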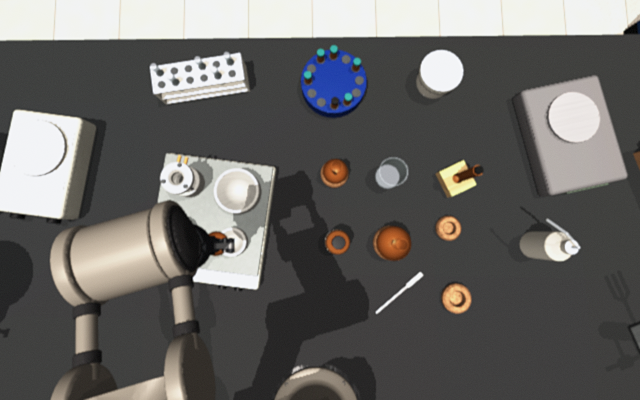

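Run:
```python
from shot import *
f=load("side2.npz"); print(proj(f,[.4226,.1943,.2054]))
crop(f,(215,170,335,300),"sz3.png")
p=pts(f); q=p[215:240,262:290].reshape(-1,3); img=f["image"][215:240,262:290].reshape(-1,3).astype(int)
m=(img[:,0]>img[:,2]*2)&(img[:,0]>90)&(q[:,2]>.17)&(q[:,2]<.235)
q=q[m]; r=least_squares(lambda a:np.linalg.norm(q-a,axis=1)-.0255,[.42,.19,.2],loss='soft_l1',f_scale=.002); print(m.sum(),r.x,np.abs(r.fun).mean())
```

```text
[275.15975323 226.27152395]
307 [0.42451464 0.19507592 0.2036555 ] 0.0012520869701670328
```

View pics/sz3.png

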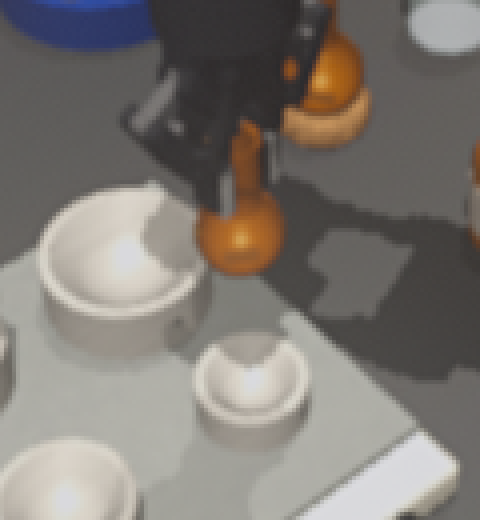

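Request:
jog_arm(
  targets="0 3 0 0 1; 0 3 0 0 1; 0 2 0 0 1; 0 1.5 0 0 1; 0 1 0 0 1; 0 0.6 0 0 1; 0 0.4 0 0 1; 0 0.2 0 0 1",
)

```text
time: 6.3
eef_pos: [0.4227, 0.1952, 0.1164]
ee_rot: [[0.001, 0.0, 1.0], [-1.0, -0.0, 0.001], [0.0, -1.0, 0.0]]
wrist_force: [0.5, 0.3, 0.0]
width: 0.0248
```

Request:
jog_arm(
  targets="0 0.2 0 0 1; 0 0.1 0 0 1; 0 0.1 0 0 1; 0 0.1 0 0 1; 0 0.05 0 0 1; 0 0 0 0 1; 0 0 0 0 1; 0 0 0 0 1",
)

```text
time: 7.3
eef_pos: [0.4233, 0.195, 0.1125]
ee_rot: [[0.001, 0.003, 1.0], [-1.0, -0.0, 0.001], [0.0, -1.0, 0.003]]
wrist_force: [-3.0, -4.2, 14.3]
width: 0.0249
```

Request:
jog_arm(
  targets="0 -0.1 0 0 1; 0.05 -0.1 -0.05 0 1; 0.05 0 -0.05 0 1; 0 0 0 0 1; 0 0.05 0 0 1; 0 0.05 0 0 1; 0 0 0 0 1; 0 0 0 0 1",
)

```text
time: 8.3
eef_pos: [0.4218, 0.1941, 0.112]
ee_rot: [[0.001, 0.001, 1.0], [-1.0, -0.0, 0.001], [0.0, -1.0, 0.001]]
wrist_force: [-0.0, -1.7, 5.4]
width: 0.0253
```

Request:
jog_arm(
  targets="0 0 0 0 0.3; 0 0 0 0 0.2; 0 0 0 0 0; 0 0 0 0 -0.2; 0 0 0 0 -0.4; 0 0 0 0 -0.4; 0 0 0 0 -0.4; 0 -1 0 0 -0.4",
)

```text
time: 9.3
eef_pos: [0.4211, 0.1941, 0.1216]
ee_rot: [[0.001, -0.002, 1.0], [-1.0, -0.001, 0.001], [0.001, -1.0, -0.002]]
wrist_force: [-0.7, 0.2, 0.3]
width: 0.0599
```

Request:
jog_arm(
  targets="0 -3 0 0 -0.4; 0 -4 0 0 -0.4; 0 -5 0 0 -0.6; 4 0 0 0 -1; 5.5 0 0 0 -1; 5.5 0 0 0 -1; 5.5 0 0 0 -1; 5.5 0 0 0 -1",
)

```text
time: 10.3
eef_pos: [0.4216, -0.0674, 0.2427]
ee_rot: [[0.001, 0.001, 1.0], [-1.0, -0.001, 0.001], [0.001, -1.0, 0.001]]
wrist_force: [1.2, -0.0, -0.3]
width: 0.0852
```

Run:
```python
from shot import *
np.set_printoptions(suppress=True,precision=1)
o=shot("3"); print(arm.observe()["eef_pos"],arm.observe()["width"])
cv2.imwrite("pics/top3.png",o["top"]["image"][:,:,::-1])
cv2.imwrite("pics/side3.png",o["side"]["image"][:,:,::-1])
for n,b in(("top",(190,200,260,270)),("side",(245,190,310,290))): print(top_ring(pts(o[n]),b,.142,.165))
```

```text
[ 0.4 -0.1  0.2] 0.08570217144869739
[423.6 193.5  13.6  60.  423.3 196.  151.5]
[425.4 194.9  15.   79.  423.7 194.4 148. ]
```

View pics/top3.png

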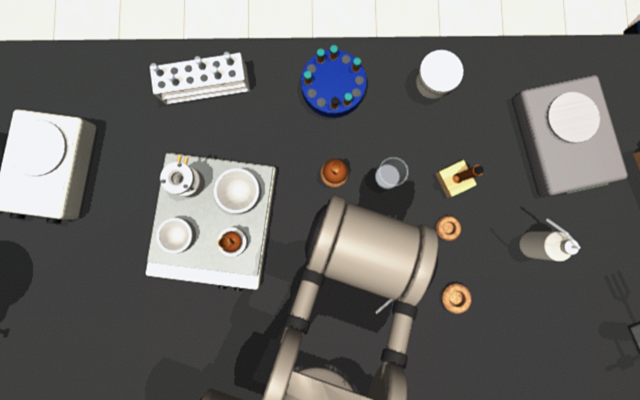

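View pics/side3.png

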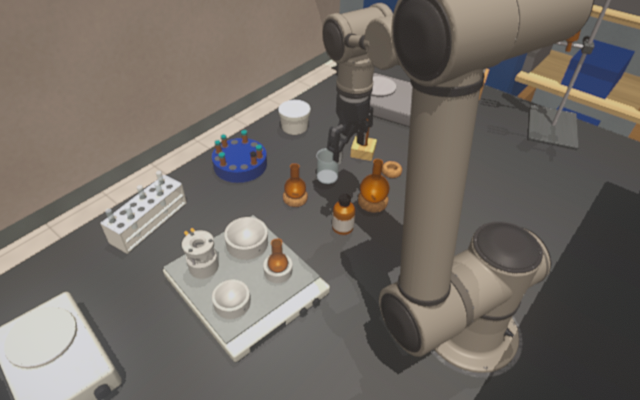

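Request:
jog_arm(
  targets="4.3 0 -0.3 0 -1; 4.3 0 -0.3 0 -1; 4.3 0 -0.2 0 -1; 0 3.5 0 0 -1; 0 3.5 0 0 -1; 0 3 0 0 -1; 0 2.2 0 0 -1; 0 1.3 0 0 -1",
)

```text
time: 11.4
eef_pos: [0.4139, -0.194, 0.1063]
ee_rot: [[0.001, -0.001, 1.0], [-1.0, 0.001, 0.001], [-0.001, -1.0, -0.001]]
wrist_force: [-0.0, 1.1, 0.5]
width: 0.0857
```

Request:
jog_arm(
  targets="0 0 0 0 1; 0 0 0 0 1; 0 0 0 0 1; 0 0 0 0 1; 0 0 0 0 1; 0 -0.5 0 0 1; 0 -1 0 0 1; 0 -2 0 0 1",
  squeeze=50,
)

```text
time: 12.4
eef_pos: [0.4132, -0.1941, 0.1419]
ee_rot: [[0.001, -0.002, 1.0], [-1.0, 0.002, 0.001], [-0.002, -1.0, -0.002]]
wrist_force: [-0.3, -0.3, -1.9]
width: 0.0252
```

Request:
jog_arm(
  targets="0 -4 0 0 1; 0 -4 0 0 1; -1.5 -2.5 0.5 0 1; -4 0 1.4 0 1; -5 0 1.7 0 1; -5 0 1.8 0 1; -5 0 1.8 0 1; -5 0 1.8 0 1",
)

```text
time: 13.4
eef_pos: [0.5037, 0.0622, 0.2472]
ee_rot: [[0.001, -0.0, 1.0], [-1.0, 0.0, 0.001], [-0.0, -1.0, -0.0]]
wrist_force: [1.4, -0.1, -0.5]
width: 0.025
```

Request:
jog_arm(
  targets="-5 0 1.8 0 1; -4 0 1.4 0 1; -2 0 0.7 0 1; -1 0 0.2 0 1; 0 0 0 0 1; 0 0 0 0 1; 0 0 0 0 1; 0 0 0 0 1",
)

```text
time: 14.4
eef_pos: [0.5446, 0.1798, 0.2469]
ee_rot: [[-0.0, 0.0, 1.0], [-1.0, -0.0, -0.0], [0.0, -1.0, 0.0]]
wrist_force: [0.7, 0.2, -1.6]
width: 0.0248
```

```bash
cat >> shot.py <<'E'
def bulb(f,box,R,zlo,zhi,x0):
    u0,v0,u1,v1=box;q=pts(f)[v0:v1,u0:u1].reshape(-1,3);img=f["image"][v0:v1,u0:u1].reshape(-1,3).astype(int)
    m=(img[:,0]>img[:,2]*2)&(img[:,0]>80)&(q[:,2]>zlo)&(q[:,2]<zhi)&(np.linalg.norm(q-np.array(x0),axis=1)<R+.012)
    q=q[m]; r=least_squares(lambda a:np.linalg.norm(q-a,axis=1)-R,x0,loss='soft_l1',f_scale=.002)
    return m.sum(),r.x*1000,np.abs(r.fun).mean()*1000
E
python3 - <<'E'
from shot import *
np.set_printoptions(suppress=True,precision=4)
o=shot("4",("side",)); e=arm.observe()["eef_pos"];print(e)
f=o["side"]; c=e+[0,0,.0187-.042-.0275]; u,v=proj(f,c).astype(int); print(u,v,c)
crop(f,(u-60,v-60,u+60,v+70),"s4.png")
print(bulb(f,(u-35,v-35,u+35,v+35),.0425,c[2]-.06,c[2]+.035,c))
E
```

```text
[0.5446 0.1799 0.2469]
241 200 [0.5446 0.1799 0.1961]
(np.int64(758), array([544.0139, 179.3988, 195.3998]), np.float64(1.1001810086149035))
```

View pics/s4.png

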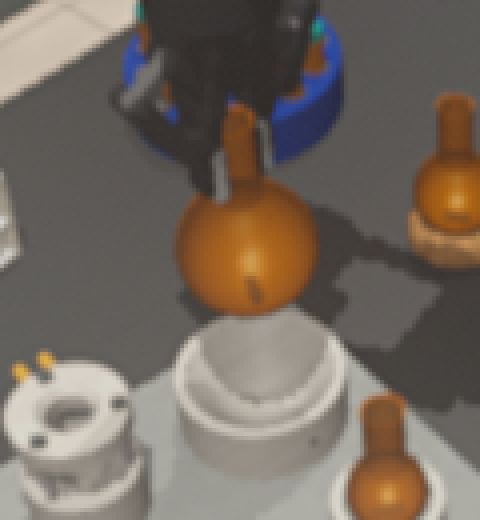

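Request:
jog_arm(
  targets="-0.1 2.5 0.05 0 1; 0 2.5 0 0 1; 0 1.5 0 0 1; 0 1 0 0 1; 0 0.7 0 0 1; 0 0.5 0 0 1; 0 0.3 0 0 1; 0 0.2 0 0 1",
)

```text
time: 15.45
eef_pos: [0.5452, 0.1814, 0.1549]
ee_rot: [[0.001, 0.0, 1.0], [-1.0, -0.0, 0.001], [0.0, -1.0, 0.0]]
wrist_force: [0.6, 0.1, -1.4]
width: 0.025
```

Request:
jog_arm(
  targets="0 0.1 0 0 1; 0 0.1 0 0 1; 0 0.1 0 0 1; 0 0.1 0 0 1; 0 0 0 0 1; 0 0 0 0 1; 0 0 0 0 1; 0 0 0 0 1",
)

```text
time: 16.45
eef_pos: [0.5453, 0.1814, 0.151]
ee_rot: [[0.001, 0.001, 1.0], [-1.0, -0.0, 0.001], [0.0, -1.0, 0.001]]
wrist_force: [0.8, 0.1, 1.1]
width: 0.0251
```

Request:
jog_arm(
  targets="0 0.05 0 0 1; 0 0.05 0 0 1; 0 0 0 0 1; 0 0 0 0 0.3; 0 0 0 0 0.2; 0 0 0 0 0; 0 0 0 0 -0.2; 0 0 0 0 -0.4",
)

```text
time: 17.45
eef_pos: [0.545, 0.1814, 0.1497]
ee_rot: [[0.001, -0.0, 1.0], [-1.0, -0.0, 0.001], [0.0, -1.0, -0.0]]
wrist_force: [0.1, -0.0, 0.0]
width: 0.0597
```

Request:
jog_arm(
  targets="0 0 0 0 -0.4; 0 0 0 0 -0.4; 0 -1 0 0 -0.4; 0 -2.5 0 0 -0.4; 0 -3.5 0 0 -0.4; 0 -2.5 0 0 -0.4; 3 0 0.5 0 -1; 5 0 1 0 -1",
)

```text
time: 18.45
eef_pos: [0.5603, 0.1018, 0.2461]
ee_rot: [[0.004, 0.002, 1.0], [-1.0, 0.0, 0.004], [-0.0, -1.0, 0.002]]
wrist_force: [1.3, -0.6, -0.3]
width: 0.0857
```

Request:
jog_arm(
  targets="4 0 0.9 0 -1; 4 0 0.9 0 -1; 4 0 0.8 0 -1; 3.9 0 0.8 0 -1; 0 4 0 0 -1; 0 4 0 0 -1; 0 3 0 0 -1; 0 2 0 0 -1",
)

```text
time: 19.45
eef_pos: [0.5939, -0.0576, 0.1139]
ee_rot: [[0.001, -0.001, 1.0], [-1.0, 0.0, 0.001], [-0.0, -1.0, -0.001]]
wrist_force: [0.1, 0.4, 0.6]
width: 0.0852
```

Run:
```python
from shot import *
np.set_printoptions(suppress=True,precision=1)
o=shot("5"); print(arm.observe()["eef_pos"]*1000)
crop(o["side"],(215,120,375,270),"s5.png")
for n,b in(("top",(200,150,260,230)),("side",(225,160,275,260))): print(top_ring(pts(o[n]),b,.185,.21))
```

```text
[593.1 -57.4 113.1]
[547.2 180.6  13.7  73.  546.8 181.2 195.4]
[572.8 105.   93.9  86.  548.2 181.1 191.7]
```

View pics/s5.png

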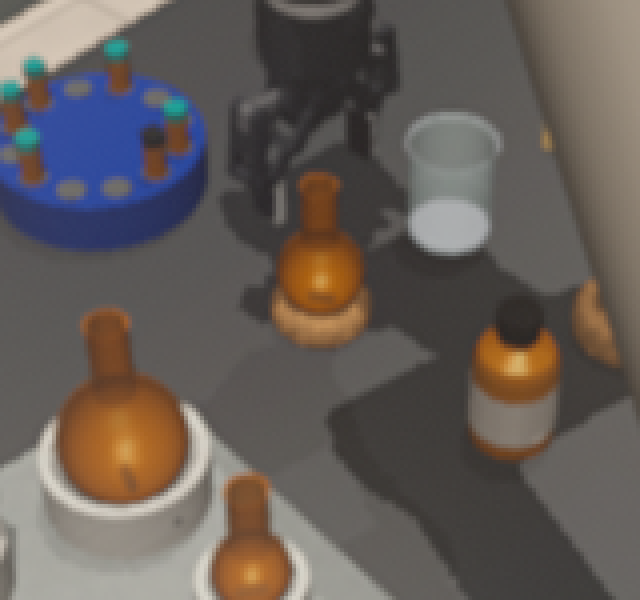

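Request:
jog_arm(
  targets="0 2 0 0 -1; 0 1.1 0 0 -1; 0 0 0 0 1; 0 0 0 0 1; 0 0 0 0 1; 0 0 0 0 1; 0 0 0 0 1; 0 -0.5 0 0 1",
)

```text
time: 20.55
eef_pos: [0.5938, -0.0575, 0.0885]
ee_rot: [[0.001, -0.001, 1.0], [-1.0, 0.0, 0.001], [-0.0, -1.0, -0.001]]
wrist_force: [0.6, -0.2, -1.4]
width: 0.0248
```

Request:
jog_arm(
  targets="0 -2.5 0 0 1; 0 -4.5 0 0 1; 0 -5 0 0 1; 0 -4.5 0 0 1; -1.5 -3.3 -0.6 0 1; -4 0 -1.6 0 1; -4.8 0 -1.9 0 1; -4.8 0 -1.9 0 1",
)

```text
time: 21.55
eef_pos: [0.5332, 0.0946, 0.2868]
ee_rot: [[0.0, -0.0, 1.0], [-1.0, 0.0, 0.0], [-0.0, -1.0, -0.0]]
wrist_force: [-1.0, 0.7, -0.5]
width: 0.025
```

Request:
jog_arm(
  targets="-4.8 0 -1.9 0 1; -4.8 0 -1.9 0 1; -4.8 0 -1.9 0 1; -4.8 0 -1.9 0 1; -3 0 -1.2 0 1; -1.3 0 -0.5 0 1; 0 0 0 0 1; 0 0 0 0 1",
)

```text
time: 22.55
eef_pos: [0.4416, 0.3272, 0.2867]
ee_rot: [[-0.001, 0.0, 1.0], [-1.0, -0.001, -0.001], [0.001, -1.0, 0.0]]
wrist_force: [0.6, -0.2, -0.8]
width: 0.0247
```

Run:
```python
from shot import *
np.set_printoptions(suppress=True,precision=4)
o=shot("6",("side",)); e=arm.observe()["eef_pos"];print(e)
f=o["side"]; c=e+[0,0,.0187-.031-.024]; u,v=proj(f,c).astype(int); print(u,v,c)
crop(f,(u-60,v-60,u+60,v+70),"s6.png")
print(bulb(f,(u-35,v-35,u+35,v+35),.032,c[2]-.06,c[2]+.025,c))
```

```text
[0.4416 0.3271 0.2867]
221 243 [0.4416 0.3271 0.2504]
(np.int64(575), array([441.9143, 327.4337, 247.5933]), np.float64(0.905696588827224))
```

View pics/s6.png

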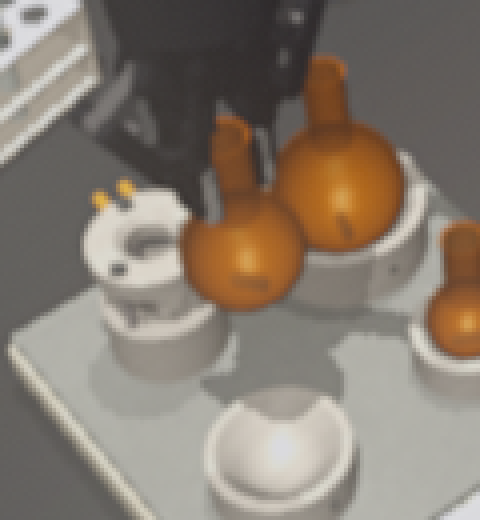

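Request:
jog_arm(
  targets="-0.1 3 -0.1 0 1; 0 4 0 0 1; 0 3.5 0 0 1; 0 2 0 0 1; 0 1.2 0 0 1; 0 0.7 0 0 1; 0 0.5 0 0 1; 0 0.3 0 0 1",
)

```text
time: 23.6
eef_pos: [0.4403, 0.3294, 0.135]
ee_rot: [[0.001, 0.001, 1.0], [-1.0, 0.0, 0.001], [-0.0, -1.0, 0.001]]
wrist_force: [0.1, -0.5, -1.3]
width: 0.0254
```

Request:
jog_arm(
  targets="0 0.2 0 0 1; 0 0.2 0 0 1; 0 0.1 0 0 1; 0 0.1 0 0 1; 0 0 0 0 1; 0 0 0 0 1; 0 0 0 0 1; 0 0 0 0 1",
)

```text
time: 24.6
eef_pos: [0.44, 0.3293, 0.1288]
ee_rot: [[0.001, 0.0, 1.0], [-1.0, -0.0, 0.001], [0.0, -1.0, 0.0]]
wrist_force: [-0.0, -0.6, -0.5]
width: 0.0247
```

Request:
jog_arm(
  targets="0 0.1 0 0 1; 0 0.1 0 0 1; 0 0.05 0 0 1; 0 0.05 0 0 1; 0 0 0 0 1; 0 0 0 0 1; 0 0 0 0 1; 0 0 0 0 1",
)

```text
time: 25.6
eef_pos: [0.4408, 0.3293, 0.1272]
ee_rot: [[0.001, 0.002, 1.0], [-1.0, 0.001, 0.001], [-0.001, -1.0, 0.002]]
wrist_force: [0.0, -2.6, 9.1]
width: 0.025
```

Request:
jog_arm(
  targets="0.05 -0.1 0 0 1; 0.05 0 0 0 1; 0 0.05 0 0 1; 0 0.05 0 0 1; 0 0 0 0 1; 0 0 0 0 1; 0 0 0 0 1; 0 0 0 0 1",
)

```text
time: 26.6
eef_pos: [0.441, 0.3286, 0.1266]
ee_rot: [[0.001, 0.003, 1.0], [-1.0, 0.001, 0.001], [-0.001, -1.0, 0.003]]
wrist_force: [2.0, -1.1, 7.1]
width: 0.025
```

Request:
jog_arm(
  targets="0 0 0 0 0.35; 0 0 0 0 0.25; 0 0 0 0 0.1; 0 0 0 0 -0.2; 0 0 0 0 -0.4; 0 0 0 0 -0.4; 0 0 0 0 -0.4; 0 -1 0 0 -0.4",
)

```text
time: 27.6
eef_pos: [0.4395, 0.328, 0.1355]
ee_rot: [[0.001, -0.002, 1.0], [-1.0, -0.001, 0.001], [0.001, -1.0, -0.002]]
wrist_force: [-0.3, 0.2, -0.5]
width: 0.0598
```

Request:
jog_arm(
  targets="0 -3 0 0 -0.4; 0 -4 0 0 -0.4; 0 -5 0 0 -0.4; 0 -3 0 0 -0.4; 3 0 1 0 -1; 4.5 0 1.5 0 -1; 5 0 1.6 0 -1; 5 0 1.6 0 -1",
)

```text
time: 28.6
eef_pos: [0.4974, 0.1519, 0.2867]
ee_rot: [[0.001, 0.001, 1.0], [-1.0, 0.0, 0.001], [-0.0, -1.0, 0.001]]
wrist_force: [1.1, 0.6, 0.9]
width: 0.0852
```

Run:
```python
from shot import *
np.set_printoptions(suppress=True,precision=1)
o=shot("7"); print(arm.observe()["eef_pos"]*1000)
cv2.imwrite("pics/s7.png",o["side"]["image"][:,:,::-1])
crop(o["top"],(140,145,290,295),"t7.png")
for n,b in(("top",(140,190,210,270)),("side",(200,230,260,310))): print(top_ring(pts(o[n]),b,.15,.18))
```

```text
[498.4 149.2 286.5]
[443.  329.3  14.1 120.  442.7 330.6 164.4]
[443.  330.   14.5 142.  442.3 329.6 161.3]
```

View pics/s7.png

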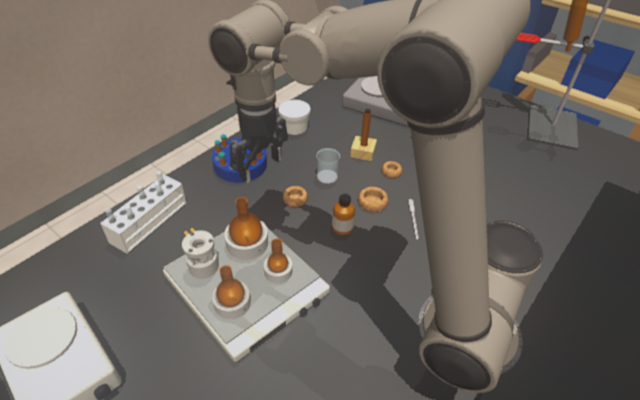

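View pics/t7.png

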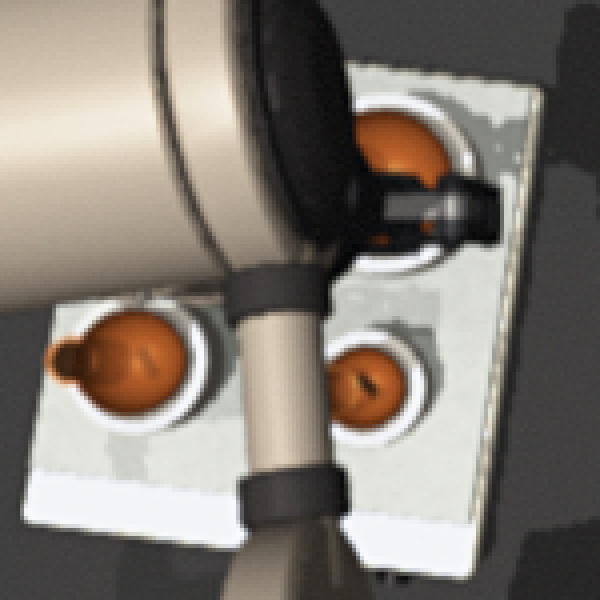

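Run:
```python
from shot import *
np.set_printoptions(suppress=True,precision=1)
for n,bb in (("top",((140,190,210,270),(215,215,250,260))),("side",((200,230,260,310),(260,225,300,270)))):
    p=pts(load(n+"7.npz"))
    for b in bb:
        print(n,top_ring(p,b,.143,.18)[:4]); q=p[b[1]:b[3],b[0]:b[2],2].ravel(); q=q[(q>.14)&(q<.18)]; print(np.sort(q)[-25:]*1000)
```

```text
top [442.8 329.2  14.1 148. ]
[168.3 168.4 168.5 168.6 168.6 168.7 168.7 169.  169.  169.  169.  169.
 169.1 169.1 169.3 169.3 169.3 169.4 170.1 170.1 170.2 170.3 170.3 170.3
 170.7]
top [423.5 192.3  13.1  29. ]
[150.  150.  150.4 150.4 150.7 150.8 151.1 151.2 151.2 151.2 151.3 151.5
 151.6 151.7 152.4 152.4 152.8 153.  153.4 153.4 153.9 153.9 153.9 154.
 155.7]
side [491.9 310.4  67.3 193. ]
[167.1 167.1 167.3 167.3 167.4 167.9 167.9 168.  168.1 168.4 168.5 168.6
 168.6 168.8 169.1 169.3 169.6 169.6 169.6 169.8 170.1 170.3 170.3 170.6
 171.1]
side [423.8 193.7  15.2  77. ]
[150.2 150.2 150.2 150.3 150.5 150.7 150.8 150.9 151.  151.  151.1 151.2
 151.2 151.4 151.6 151.6 151.7 152.  152.1 152.2 152.4 152.4 152.4 152.4
 153.3]
```

Request:
jog_arm(
  targets="5.2 0 0.8 0 -1; 5.2 0 0.8 0 -1; 5.2 0 0.8 0 -1; 5.2 0 0.8 0 -1; 5.2 0 0.8 0 -1; 5.2 0 0.8 0 -1; 5.2 0 0.8 0 -1; 5.2 0 0.7 0 -1",
)

```text
time: 29.7
eef_pos: [0.5608, -0.2635, 0.2866]
ee_rot: [[0.001, 0.001, 1.0], [-1.0, -0.0, 0.001], [0.0, -1.0, 0.001]]
wrist_force: [1.1, 0.1, 1.1]
width: 0.0853
```

Request:
jog_arm(
  targets="5.2 0 0.6 0 -1; 5.1 0 0.6 0 -1; 0 0 0 0 -1; 0 3 0 0 -1; 0 3 0 0 -1; 0 2 0 0 -1; 0 1 0 0 -1; 0 0 0 0 -1",
)

```text
time: 30.7
eef_pos: [0.5727, -0.3647, 0.1959]
ee_rot: [[0.001, -0.0, 1.0], [-1.0, 0.0, 0.001], [-0.0, -1.0, -0.0]]
wrist_force: [-0.0, -0.8, 1.6]
width: 0.0856
```

Request:
jog_arm(
  targets="0.5 2.5 0.1 0 -1; 0 2.5 0 0 -1; 0 2 0 0 -1; 0 1.3 0 0 -1; 0 1 0 0 -1; 0 0 0 0 -1; 0 0 0 0 1; 0 0 0 0 1",
)

```text
time: 31.7
eef_pos: [0.5738, -0.3709, 0.1036]
ee_rot: [[0.001, 0.001, 1.0], [-1.0, -0.001, 0.001], [0.001, -1.0, 0.001]]
wrist_force: [-0.2, -0.6, 0.5]
width: 0.0513
```

Request:
jog_arm(
  targets="0 0 0 0 1; 0 0 0 0 1; 0 0 0 0 1; 0 0 0 0 1; 0 -0.5 0 0 1; 0 -1 0 0 1; 0 -1.5 0 0 1; 0 -2 0 0 1",
)

```text
time: 32.7
eef_pos: [0.5734, -0.3705, 0.1538]
ee_rot: [[0.001, -0.0, 1.0], [-1.0, 0.0, 0.001], [-0.0, -1.0, -0.0]]
wrist_force: [-0.3, -0.9, -0.3]
width: 0.0227
```

Request:
jog_arm(
  targets="0 -3 0 0 1; 0 -4.5 0 0 1; 0 -4.5 0 0 1; -1 -4 0 0 1; -3 -1.5 0 0 1; -5 0 0 0 1; -5.2 0 0 0 1; -5.2 0 0 0 1",
)

```text
time: 33.7
eef_pos: [0.5723, -0.1731, 0.327]
ee_rot: [[0.001, -0.001, 1.0], [-1.0, 0.001, 0.001], [-0.001, -1.0, -0.001]]
wrist_force: [0.9, -0.1, -0.7]
width: 0.023
```

Request:
jog_arm(
  targets="-5.2 0 0 0 1; -5.2 0 0 0 1; -5.2 0 0 0 1; -5.2 0 0 0 1; -5.2 0 0 0 1; -5.2 0 0 0 1; -5.2 0 0 0 1; -5 0 0 0 1",
)

```text
time: 34.7
eef_pos: [0.571, 0.2403, 0.3271]
ee_rot: [[0.002, -0.002, 1.0], [-1.0, -0.0, 0.002], [0.0, -1.0, -0.002]]
wrist_force: [0.7, -0.9, -0.8]
width: 0.0228
```

Request:
jog_arm(
  targets="-3.5 0 0 0 1; -1.5 0 0 0 1; -1 0 0 0 1; 0 2.5 0 0 1; 0 2.5 0 0 1; 0 1.5 0 0 1; 0 0.5 0 0 1; 0 0 0 0 1",
)

```text
time: 35.7
eef_pos: [0.5733, 0.2971, 0.2582]
ee_rot: [[0.0, 0.001, 1.0], [-1.0, 0.0, 0.0], [-0.0, -1.0, 0.001]]
wrist_force: [-0.3, -0.2, 0.5]
width: 0.0232
```

Run:
```python
from shot import *
np.set_printoptions(suppress=True,precision=1)
o=shot("8"); e=arm.observe()["eef_pos"]*1000; print(e)
s,t=o["side"],o["top"]
crop(s,(140,130,260,280),"s8.png")
crop(t,(130,120,270,260),"t8.png")
p=pts(s);img=s["image"].astype(int)
m=(img[...,0]>img[...,2]*1.8)&(img[...,0]>60)&(p[...,2]>.14)&(p[...,2]<.30)&(np.hypot(p[...,0]-.571,p[...,1]-.303)<.03)
q=p[m]*1000; print(len(q),q.min(0),q.max(0))
# cylinder radius 12 vertical-ish: axis (x0+a*z, y0+b*z)
z0=e[2]-20
f=lambda a:np.hypot(q[:,0]-a[0]-a[2]*(q[:,2]-z0),q[:,1]-a[1]-a[3]*(q[:,2]-z0))-12
r=least_squares(f,[571,303,0,0],loss='soft_l1',f_scale=2); print(r.x,np.degrees(r.x[2:]),np.abs(r.fun).mean())
# collar centre, side & top
for n,fr in(("side",s),("top",t)):
    P=pts(fr)*1000
    m=(np.abs(P[...,2]-139)<4)&(np.hypot(P[...,0]-571,P[...,1]-303)<45); Q=P[m]; print(n,m.sum(),cv2.minEnclosingCircle(Q[:,:2].astype(np.float32)),Q[:,2].mean())
```

```text
[573.5 297.4 258.9]
389 [558.7 289.1 165.8] [575.5 310.8 300. ]
[574.3 297.9  -0.    0. ] [-0.2  0. ] 0.9320948077131251
side 451 ((574.0016479492188, 302.51025390625), 41.75618362426758) 138.84091046915503
top 544 ((574.90283203125, 302.3031005859375), 41.00602340698242) 139.59776214348028
```

View pics/s8.png

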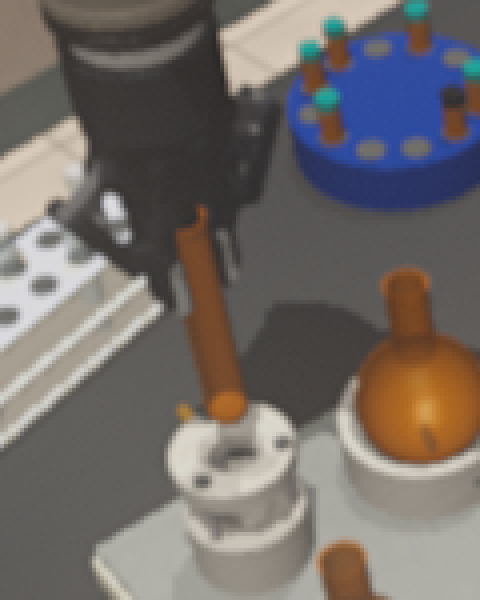

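View pics/t8.png

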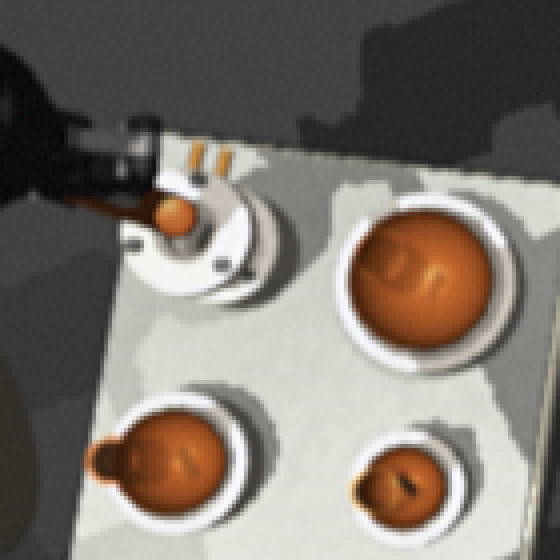

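Run:
```python
from shot import *
for n,b in(("top0",(155,155,205,200)),("side0",(175,225,225,268))):
    f=load(n+".npz");P=pts(f)*1000;H=np.median(P[...,2][(np.abs(P[...,2]-139.5)<3)&(np.hypot(P[...,0]-571,P[...,1]-303)<36)])
    m=((np.abs(P[...,2]-H)<3.5)&(np.hypot(P[...,0]-571,P[...,1]-303)<50)).astype(np.uint8)
    cs,h=cv2.findContours(m,cv2.RETR_CCOMP,cv2.CHAIN_APPROX_NONE)
    for c,hh in zip(cs,h[0]):
        if len(c)<12: continue
        q=np.array([ray(f,u,v,.139)[:2]*1000 for u,v in c[:,0]])
        g=lambda a:np.hypot(q[:,0]-a[0],q[:,1]-a[1])-a[2]
        r=least_squares(g,[571,303,20],loss='soft_l1',f_scale=1)
        print(n,H,"hole" if hh[3]>=0 else "outer",len(c),r.x.round(1),np.abs(r.fun).mean().round(1))
```

```text
top0 139.9659808373578 outer 110 [570.6 303.   35.4] 1.4
top0 139.9659808373578 hole 43 [570.2 303.2  16.7] 0.9
side0 139.22592485157637 outer 82 [569.4 304.3  35.5] 1.0
side0 139.22592485157637 hole 39 [569.3 304.3  17.4] 1.1
```

Request:
jog_arm(
  targets="-0.3 0 -0.2 0 1; -0.3 0 -0.2 0 1; 0 0.5 0 0 1; 0 0.5 0 0 1; 0 0.5 0 0 1; 0 0.5 0 0 1; 0 0.5 0 0 1; 0 0 0 0 1",
)

```text
time: 36.8
eef_pos: [0.5688, 0.3033, 0.2321]
ee_rot: [[0.001, -0.001, 1.0], [-1.0, -0.0, 0.001], [0.0, -1.0, -0.001]]
wrist_force: [-0.4, -0.3, 0.1]
width: 0.0228
```

Run:
```python
from shot import *
np.set_printoptions(suppress=True,precision=1)
o=shot("9",("side",)); e=arm.observe(); print(e["eef_pos"]*1000,e["wrist_force"],e["moment"])
s=o["side"]; crop(s,(160,150,240,290),"s9.png")
```

```text
[569.  303.3 232.6] [0.5 0.4 0.2] [0. 0. 0.]
```

View pics/s9.png

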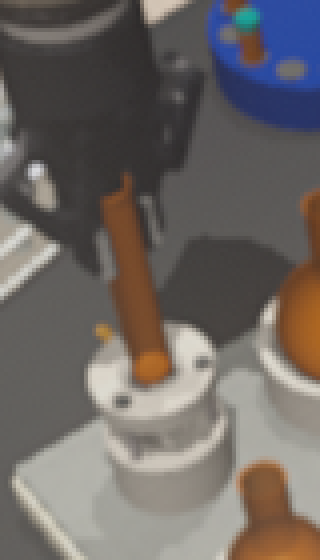

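Request:
jog_arm(
  targets="0 0.3 0 0 1; 0 0.3 0 0 1; 0 0.3 0 0 1; 0 0.3 0 0 1; 0 0.2 0 0 1; 0 0 0 0 1; 0 0 0 0 1; 0 0 0 0 1",
)

```text
time: 37.85
eef_pos: [0.5691, 0.3034, 0.2189]
ee_rot: [[0.001, 0.0, 1.0], [-1.0, 0.0, 0.001], [-0.0, -1.0, 0.0]]
wrist_force: [-0.5, -0.5, -0.6]
width: 0.0229
```

Request:
jog_arm(
  targets="0 0.4 0 0 1; 0 0.4 0 0 1; 0 0.4 0 0 1; 0 0.4 0 0 1; 0 0.4 0 0 1; 0 0.4 0 0 1; 0 0 0 0 1; 0 0 0 0 1",
)

```text
time: 38.85
eef_pos: [0.5691, 0.3034, 0.1949]
ee_rot: [[0.001, 0.0, 1.0], [-1.0, -0.0, 0.001], [0.0, -1.0, 0.0]]
wrist_force: [0.2, 0.7, -0.7]
width: 0.0228
```

Request:
jog_arm(
  targets="0 0.3 0 0 1; 0 0.3 0 0 1; 0 0.3 0 0 1; 0 0.3 0 0 1; 0 0.3 0 0 1; 0 0.3 0 0 1; 0 0 0 0 1; 0 0 0 0 1",
)

```text
time: 39.85
eef_pos: [0.5691, 0.3034, 0.1768]
ee_rot: [[0.001, 0.0, 1.0], [-1.0, -0.0, 0.001], [0.0, -1.0, 0.0]]
wrist_force: [0.3, 0.5, -0.6]
width: 0.0227
```

Inside the well with no contact force; continuing.

Request:
jog_arm(
  targets="0 0.4 0 0 1; 0 0.4 0 0 1; 0 0.4 0 0 1; 0 0.4 0 0 1; 0 0.3 0 0 1; 0 0.2 0 0 1; 0 0.1 0 0 1; 0 0 0 0 1",
)

```text
time: 40.85
eef_pos: [0.569, 0.3034, 0.1548]
ee_rot: [[0.001, 0.0, 1.0], [-1.0, -0.0, 0.001], [0.0, -1.0, 0.0]]
wrist_force: [0.6, 0.3, 0.8]
width: 0.0227
```

Request:
jog_arm(
  targets="0 0.1 0 0 1; 0 0.1 0 0 1; 0 0.1 0 0 1; 0 0 0 0 1; 0 0 0 0 1; 0 0 0 0 1; 0 0 0 0 1; 0 0 0 0 1",
)

```text
time: 41.85
eef_pos: [0.569, 0.3034, 0.1518]
ee_rot: [[0.001, 0.0, 1.0], [-1.0, -0.0, 0.001], [0.0, -1.0, 0.0]]
wrist_force: [0.6, -0.4, 0.6]
width: 0.0232
```

Request:
jog_arm(
  targets="0 0.1 0 0 1; 0 0.05 0 0 1; 0 0.05 0 0 1; 0 0 0 0 1; 0 0 0 0 1; 0 0 0 0 1; 0 0 0 0 1; 0 0 0 0 1",
)

```text
time: 42.85
eef_pos: [0.569, 0.3034, 0.1498]
ee_rot: [[0.001, 0.0, 1.0], [-1.0, -0.0, 0.001], [0.0, -1.0, 0.0]]
wrist_force: [-0.1, -0.2, -0.2]
width: 0.023
```

Request:
jog_arm(
  targets="0 0.05 0 0 1; 0 0.05 0 0 1; 0 0 0 0 1; 0 0 0 0 1; 0 0 0 0 1; 0 0 0 0 1; 0 0 0 0 1; 0 0 0 0 1",
)

```text
time: 43.85
eef_pos: [0.5692, 0.3034, 0.1492]
ee_rot: [[0.001, 0.001, 1.0], [-1.0, 0.0, 0.001], [-0.0, -1.0, 0.001]]
wrist_force: [-0.9, 0.2, 5.2]
width: 0.0229
```

Request:
jog_arm(
  targets="0 0 0 0 0.4; 0 0 0 0 0.3; 0 0 0 0 0.1; 0 0 0 0 -0.2; 0 0 0 0 -0.4; 0 0 0 0 -0.4; 0 0 0 0 -0.4; 0 -1 0 0 -0.4",
)

```text
time: 44.85
eef_pos: [0.5685, 0.3032, 0.1583]
ee_rot: [[0.001, -0.002, 1.0], [-1.0, -0.001, 0.001], [0.001, -1.0, -0.002]]
wrist_force: [0.5, 0.5, 0.1]
width: 0.0596
```

Request:
jog_arm(
  targets="0 -3 0 0 -0.4; 0 -4 0 0 -0.4; 0 -5 0 0 -0.4; 0 -3 0 0 -0.4; 4 0 -1 0 -0.4; 5 0 -1 0 -0.4; 5 0 -1 0 -0.4; 5 0 -1 0 -0.4",
)

```text
time: 45.85
eef_pos: [0.5287, 0.1119, 0.3097]
ee_rot: [[0.001, 0.001, 1.0], [-1.0, -0.0, 0.001], [0.0, -1.0, 0.001]]
wrist_force: [1.0, 0.0, -0.2]
width: 0.0597
```

Request:
jog_arm(
  targets="5 0 0 0 -0.4; 5 0 0 0 -0.4; 5 0 0 0 -0.4; 5 0 0 0 -0.4; 5 0 0 0 -0.4; 5 0 0 0 -0.4; 0 0 0 0 -0.4; 0 0 0 0 -0.4",
)

```text
time: 46.85
eef_pos: [0.5293, -0.1863, 0.3093]
ee_rot: [[0.0, 0.0, 1.0], [-1.0, 0.0, 0.0], [-0.0, -1.0, 0.0]]
wrist_force: [0.1, 0.1, -0.5]
width: 0.0597
```

Run:
```python
from shot import *
np.set_printoptions(suppress=True,precision=1)
o=shot("10"); e=arm.observe(); print(e["eef_pos"]*1000,e["wrist_force"])
crop(o["side"],(155,180,315,330),"s10.png"); crop(o["top"],(140,140,340,290),"t10.png")
cv2.imwrite("pics/s10f.png",o["side"]["image"][:,:,::-1])
for k,(x,y,z) in dict(S=(424,194,151.5),M=(441,329,167.5),L=(545,181,195.5),T=(570,303.5,203)).items():
    for n in("top","side"):
        p=pts(o[n])*1000; m=(np.hypot(p[...,0]-x,p[...,1]-y)<22)&(np.abs(p[...,2]-z)<8); q=p[m]
        c,r=cv2.minEnclosingCircle(q[:,:2].astype(np.float32)) if len(q) else ((0,0),0)
        print(k,n,len(q),np.array(c),round(r,1),np.percentile(q[:,2],90) if len(q) else 0,"exp",z)
for k,x,y,z in(("beaker",586,-197,85),("bottle",419,-59,115)):
  for n in("top","side"):
    p=pts(o[n])*1000;m=(np.hypot(p[...,0]-x,p[...,1]-y)<50)&(np.abs(p[...,2]-z)<6);q=p[m]
    if len(q)>5: print(k,n,len(q),cv2.minEnclosingCircle(q[:,:2].astype(np.float32)))
```

```text
[ 529.5 -185.5  309.3] [-0.5 -0.3  0.3]
S top 57 [424.1 193.6] 13.8 153.39488259474976 exp 151.5
S side 71 [424. 194.] 14.8 152.5223166644666 exp 151.5
M top 81 [442.2 329.3] 14.1 169.3454376485165 exp 167.5
M side 82 [442.5 329.3] 14.1 168.98464355429675 exp 167.5
L top 66 [547.2 180.8] 13.5 197.61374287771505 exp 195.5
L side 72 [548.3 182.2] 15.5 196.54185372378913 exp 195.5
T top 108 [569.2 303.2] 12.3 210.73533040865686 exp 203
T side 96 [568.2 305. ] 13.4 209.6667260587452 exp 203
beaker top 78 ((586.3412475585938, -196.53494262695312), 34.68589401245117)
beaker side 101 ((588.9219970703125, -197.0547637939453), 38.64927673339844)
bottle top 152 ((418.5922546386719, -59.1872444152832), 15.882195472717285)
bottle side 96 ((419.45947265625, -58.72319030761719), 17.15291976928711)
```

View pics/s10.png

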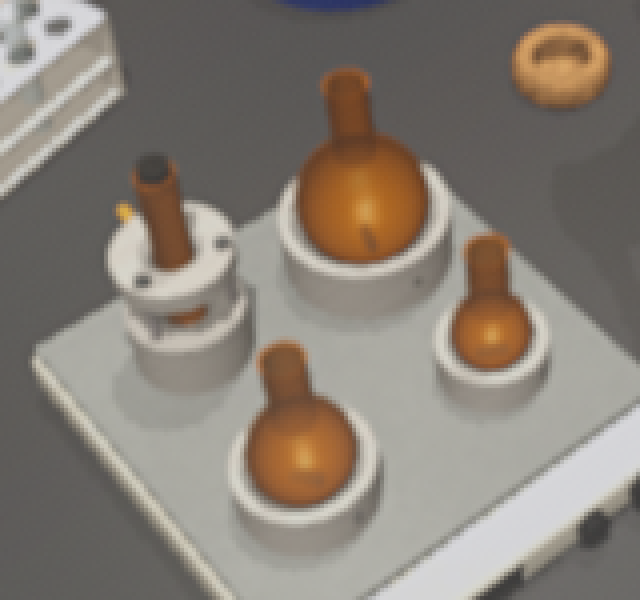

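View pics/t10.png

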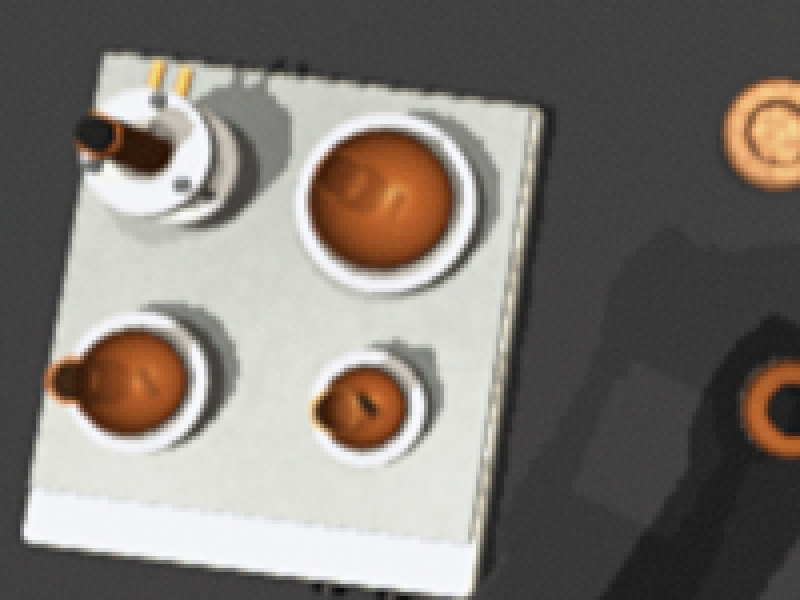

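Run:
```python
from shot import *
def st(f,x,y,z):
    p=pts(load(f+".npz"))*1000; m=(np.hypot(p[...,0]-x,p[...,1]-y)<22)&(np.abs(p[...,2]-z)<14); q=p[m][:,2]-z; return len(q),np.percentile(q,[80,90,95]).round(1)
for k,a,b in(("S",(447,-348,110),(424,194,151.5)),("M",(594,-57,126),(441,329,167.5)),("L",(413,-196,154),(545,181,195.5)),("T",(574,-369.5,157),(570,303.5,203))):
    for n in("top","side"): print(k,n,st(n+"0",*a),st(n+"10",*b))
```

```text
S top (78, array([0. , 0.7, 1.2])) (72, array([1.2, 1.8, 2.3]))
S side (63, array([-1.7, -0.7,  1.5])) (106, array([-0.3,  0.7,  1. ]))
M top (51, array([1.4, 2. , 2.2])) (108, array([1. , 1.5, 2.1]))
M side (74, array([-0.8,  0.2,  0.9])) (121, array([-0.5,  1.2,  1.6]))
L top (65, array([0.7, 1.4, 1.7])) (82, array([1.4, 2.1, 2.3]))
L side (82, array([-1. , -0.4,  0.6])) (107, array([-0.8,  0.5,  1.4]))
T top (117, array([6.6, 7.8, 8.5])) (138, array([7.7, 8.2, 8.5]))
T side (65, array([4.6, 6.4, 7.8])) (124, array([6.1, 7.2, 8. ]))
```

```bash
python3 -c "
from bench import arm
print(arm.close_job())"
```

```text
the job is handed in; nothing more can be done
None
```

All three flasks are sitting upright in their matching heating blocks. The reaction tube is down through the cooling collar onto the floor of its well. I handed the job in at about 47 s with the gripper empty and clear of everything; no verdict comes back.

**Flasks:** In the last check from both cameras, each neck was centred within about 3 mm of its block axis. The rim heights matched the fully-home values within about 2 mm, which is roughly the camera error. The large flask leans very slightly: its rim is about 2–3 mm off axis, well inside the limit.

**Tube:** It is within about 1–2 mm of the collar axis. The gripper felt the well floor at the expected height, with a light 5 N touch.

**One reading that disagreed:** The tube's top measures 7–8 mm higher than its listed height, but it did so by almost the same amount in its starting stand. I put that down to its stopper or how the cameras see it, not to the tube sitting high.

**Bystanders and forces:** The beaker and bottle are upright and read the same positions as at the start, within camera error. The wrist force I read after each move never passed about 14 N. That peak came while seating the small flask. I eased it and the medium flask over by about 1 mm before letting go.

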